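# Shut up the tool chest

### The arm

A 6-joint arm with a two-finger parallel gripper is mounted at the origin on a cart in front of the work surface, level with it; the furniture and walls round the work are solid. World frame = base frame: x ahead of the robot, y to its left, z up, the work surface at z = 0. Lengths are in m, angles in rad, forces in N, time in s.
With the tool pointing down it reaches from about 0.275 to 1 m from the base axis. Payload 8.4 kg.
Tool frame: the origin (TCP) lies between the finger pads; the fingertips stand 19 mm ahead of it and the grasp point (between the pads) is the TCP; z points along the fingers, y is the line along which they close (so a half turn about z gives the same grasp; the last joint's range is limited). The gripper opens to 85 mm and grips with 20 to 120 N. Pads are 22 mm wide; open, the fingers measure 114 mm over their backs; the gripper's body (76 mm by 85 mm) begins 54 mm behind the grasp point. The pads swing forward as they close: fully open they stand 13 mm farther back than shut.
Start: joints at [-1.209, 0.353, 1.633, -0, 1.155, -0.002], TCP at [0.222, -0.584, 0.25] pointing down, gripper open.
Joint ranges: [-2.63, 2.63], [-0.92, 2.1], [0.06, 2.66], [-1.3, 4.44], [0, 2.69], [-3.02, 3.02]. Speed limits (rad/s): [2.22, 2.22, 2.79, 3.14, 3.14, 3.14].

### API

Orientations are given as a 3x3 rotation matrix whose columns are the frame's x, y, z axes.
In Python, from station import manip, eyes, workorder, nets gives the robot as it stands.
- The arm moves only by the tool send_rows, never from a script. Its argument "series" is a list of rows, each a list of 2 entries, a list of its own where there are three numbers: the shift along the tool's x, y, z each as a share of 0.8 m, from -1 to 1, then the turn about the tool's z as a share of 180 degrees, from -1 to 1. A call has 1 to 10 rows; each row is the pose to reach, as a shift and turn from the pose commanded when the call began, along the tool's axes at that moment, turning the shorter way round; what a row does not reach only later rows make up. A row lasts 1/10 s, in which the tool goes at most 50 mm and 8.59 degrees, less where a joint would pass 70% of its speed; a pose out of reach is approached as far as the arm can. A call with a number of a shift or a turn outside -1 to 1 is refused whole. A call with a gripper value outside its range is refused whole. "fingers" is the gripper's target within -1 to 1 (shut at 1, half-way at 0, fully open at -1), set as the call begins (left out, the last holds). The fingers move at their own pace and stop on an object; "force" is the grip in N (left out, the last holds). Time passes only in rows, so rows that repeat a pose let the fingers close. It gives the time, the measured TCP pose, the force, the opening and the grip force at its end, in the units of the state.
- manip.read_state(): the state, without advancing time (a new reading comes with each control period).
- eyes.read_camera(name): name is "scene" or "side" or "wrist"; returns a dict with "frame" (420x560x3 uint8, red, green, blue), "depth" (420x560 float32, m along the optical axis (not along the pixel's ray), 0 where there is no reading), "fx", "fy", "cx", "cy" (pixels), "eye" and "rotation" of the camera in the world. Camera axes: x right, y up, looking along -z (the intrinsics and any distortion apply to the point x, -y, -z); pixel columns grow to the right and rows downward; lengths in m; the calibration is good to about 2 mm. A picture is of the moment at which its call begins.
- workorder.finish_job(): hands the job in; it is judged then, once.
Trained networks look in a picture, given as the dict that the camera call returned (one of the last four; its "shot" number tells which), for a name from the list of things; names that differ only in an ending like _2 or _b are one class to them, and where a whole thing is asked for, a point or a joint stands for the part that bears it (a point fixed in the world has none). Each returns a list of dicts, best first, with "confidence" (0 to 1); they miss things now and then, are a little off and sometimes report something else, mostly with a low value. They report only what shows in the picture. A call takes as long as a camera call.
- nets.search_frame(query, picture): "bbox" ([left, top, right, bottom] in pixels, round what is visible of it).
- nets.cut_out(query, picture): "pixels" (420x560 bool, what is visible of it) and "bbox" ([left, top, right, bottom] in pixels, round what is visible of it).
- nets.spot_point(query, picture): "pixel" ([row, column] in pixels: a listed point, or the origin of a listed thing).
The state is a dict: "t": time; "joint_positions": joint angles; "joint_vel": joint speeds; "joint_torque": joint torques, N m; "eef_pos": TCP position; "ee_rot": TCP orientation; "force": force on the tool from outside, world axes, zero at the start; "torque": the same for the moment, N m; "width": opening from 0.0 (shut) to 1.0 (fully open); "finger_force": force on a finger pad.
Only numpy, scipy, OpenCV 4.12 (cv2) and the standard library are available. Lean on these libraries where they do the work, as an engineer would, in place of code of your own. Each camera call takes 0.05 s, during which the arm holds its last target. There are 200 camera calls.

### The job

Shut the small grey steel tool chest for carrying: with the fingertips alone, push both of its open drawers fully home, then fold the lid down until it is fully shut, and then push the hasp on the lid's front flat against the chest, over its catch. Grasp and lift nothing, do not shove the chest along the bench, and leave the things round it where they are.

Things in the scene. Friction and masses are not known exactly. Their poses are not given: they have to be found in the camera images.
- chest: Small tool chest of grey sheet steel on rubber feet, about 5 kg, free-standing: 140 mm deep, 270 mm wide, open tray on top (rim at 72 mm), two drawers side by side below. Origin: centre of its underside, on the bench. x points to its back, y to its left seen by someone in front of it facing it (the robot's side), z up. Front face at x = -70 mm. The tray and drawers hold small tools and bolts fixed in place.
- drawer_left (a joint): How far the left (+y) drawer stands out of the chest, along the chest's -x, in m: 0 = fully home, its front flush with the chest's front; at most 0.09. Stays where left; about 2 N moves it. While a drawer is out, the lid's skirt lands on it and the lid cannot shut.
- drawer_right (a joint): The same for the right (-y) drawer.
- drawer_left_pull (a point): Middle of the outer face of the left drawer's lip pull, an aluminium strip 60 mm wide that stands 12 mm ahead of the drawer's front and covers 15 to 26 mm above the bench. Moves with the drawer; when home it lies at chest x = -82, y = 75.5, z = 20 mm. The drawer front itself is 113 mm wide and reaches from 8 to 44 mm above the bench.
- drawer_right_pull (a point): The same point of the right drawer's pull; when home at chest x = -82, y = -75.5, z = 20 mm.
- lid (a joint): Opening angle of the lid in rad: 0 = shut (lid level, its top 75 mm above the bench), 1.57 = upright; at most 1.8. The hinge is stiff: the lid stays at any angle and needs about 2 to 6 N at its front edge to move. To close, the front edge moves towards the chest's -x and down. The lid is a 3 mm plate 278 mm wide reaching 147 mm from the hinge, with a skirt 38 mm deep along its front edge that comes down just ahead of the shut drawers' upper edges.
- lid_hinge (a point): Middle of the lid's hinge line, on the chest's back rim at chest x = 71.5, y = 0, z = 72.5 mm; the line runs along the chest's y.
- lid_front (a point): Middle of the lid's front edge, on its outer (upper) face; 147 mm from the hinge line. Moves with the lid. The outer face lies 3 mm outside the plane through the hinge line.
- hasp (a joint): Angle of the hasp in rad: 0 = hanging flat along the lid's skirt, down the middle of the chest's front, its slot over the catch; at 1.57 it would stand straight out from the shut lid. It starts about half a rad out and stays where left; about 1 N on its face moves it. If it is folded in before the lid is shut, it lands on the catch and holds the lid up; if its edge is pushed upwards, it lifts the lid again, so press on its face.
- hasp_tip (a point): Middle of the edge of the hasp's thumb lip. The hasp is a steel flap 28 mm wide and 48 mm long, hinged on the lid's front skirt 11 mm below the lid; the lip stands out 5 mm from its face (the side away from the chest) along the free end. With lid and hasp shut its hinge is at chest x = -78, z = 61 mm, the flap's face at x = -80 mm (the catch ends level with it) and the lip's edge at x = -85, z = 13.5 mm, all at y = 0 between the two drawers.
- jar: Square clear jar with a blue lid, 69 x 69 x 118 mm, loose, left of the chest; to be left alone. Origin: centre of its underside.
- carton: Small dark carton, 50 x 60 x 70 mm, loose, right of the chest; to be left alone. Origin: centre of its underside.
- loose_bolt: Hex bolt with nut, 86 mm long, 19 mm wide, 16 mm high, lying loose in front and left of the chest; to be left alone. Origin: centre of its underside, y along the bolt.
- screwdriver: Screwdriver with a yellow handle, 220 mm long, 30 mm thick, lying loose right of the chest; to be left alone. Origin: centre of its underside, y along it.

How it is judged:
On the way, in this order (a step that is already met when the one before it is completed fails the run):
1. both drawers are pushed fully home (value of joint each of drawer_left, drawer_right below 0.003 m), for 0.2 s.
2. the lid is fully shut, the drawers still home (all of step 1 and value of joint lid below 0.03 rad), for 0.2 s.
3. the hasp is flat over its catch, the lid still shut (value of joint hasp below 0.1 rad and value of joint lid below 0.03 rad), for 0.2 s.
At the end, for the whole second after the job is handed in: Both drawers are within 3 mm of fully home, the lid within 0.03 rad of shut, the hasp within 0.1 rad of flat; the chest stands level and at rest, not shifted by more than 20 mm; no bystander has moved more than 15 mm (all of step 1 and all of step 3 and angle between chest's own z axis and vertical below 0.03 rad and linear speed of chest below 0.01 m/s); the robot touches nothing.
It fails at once if the chest is shoved more than 20 mm or lifted (distance of chest from where it was at the start of the episode above 0.02 m or height (world z) of chest above 0.008 m or angle between chest's own z axis and vertical above 0.08 rad).
It fails at once if one of the things beside the chest is moved more than 15 mm (distance of any of jar, carton, loose_bolt, screwdriver from where it was at the start of the episode above 0.015 m).
It also fails if it takes over 58 s, if anything falls off the work surface, if the arm or the gripper's body presses on something with over 40 N, if the wrist force passes 120 N, or if a joint passes its speed limit or range.

## Working session

There is one attempt and no reset: what is moved stays moved. The work goes in short steps, Python scripts to look and compute and a tool call to move; the robot and the scene stay as the last step left them, time stands still between calls to the robot, and variables do not carry over. Pictures are saved under pics/ and viewed, at most 10 in all, crops included, and the job is handed in when it is done.

Besides the shell and the picture viewer there is one more tool, called after "Request:" as name(argument=value, ...), one argument or row to a line, values as JSON. send_rows: Moves the arm, as the interface text tells. Its arguments: {"type":"object","properties":{"series":{"type":"array","items":{"type":"array"}},"fingers":{"type":"number"},"force":{"type":"number"}},"required":["series"]}

```bash
mkdir -p pics; ls
cat > h.py <<'E'
from station import manip, eyes, workorder, nets
import numpy as np, cv2
def w(p,r,c,d=None):
    r,c=float(r),float(c)
    if d is None:
        a=p["depth"][int(r)-1:int(r)+2,int(c)-1:int(c)+2]; a=a[a>0]; d=np.median(a) if a.size else np.nan
    return np.array(p["eye"])+np.array(p["rotation"])@np.array([(c-p["cx"])/p["fx"]*d,-(r-p["cy"])/p["fy"]*d,-d])
def proj(p,X):
    q=np.array(p["rotation"]).T@(np.array(X)-p["eye"]); return (p["cy"]-p["fy"]*q[1]/-q[2], p["cx"]+p["fx"]*q[0]/-q[2])
E
python3 - <<'E'
from h import *
s=manip.read_state(); print(s["t"],s["eef_pos"],s["ee_rot"],s["force"])
for n in ("scene","side"):
    p=eyes.read_camera(n); print(n,p["eye"],p["rotation"],[k for k in p if 'dist' in k])
    cv2.imwrite(f"pics/{n}0.png",p["frame"][:,:,::-1])
    for q in "chest drawer_left_pull drawer_right_pull lid_hinge lid_front hasp_tip jar carton loose_bolt screwdriver".split():
        for r in nets.spot_point(q,p)[:1]: print(q,r["pixel"],round(r["confidence"],2),w(p,*r["pixel"]).round(3))
E
```

```text
pics
0.0 [ 0.22225069 -0.58365843  0.24956407] [[ 9.34559926e-01  3.55805437e-01 -4.86149450e-04]
 [ 3.55805768e-01 -9.34558983e-01  1.32780169e-03]
 [ 1.81037261e-05 -1.41388503e-03 -9.99999000e-01]] [-1.20967096  1.39028732 -0.34553032]
scene [0.28893082 0.52235904 0.73163977] [[-0.88230784  0.35523133 -0.30877755]
 [-0.47067062 -0.66789254  0.57653163]
 [-0.00142813  0.6540109   0.75648378]] []
chest [236.8, 257.1] 0.95 [0.587 0.104 0.048]
drawer_left_pull [284.5, 276.2] 0.82 [ 0.507  0.164 -0.   ]
drawer_right_pull [236.6, 313.5] 0.76 [0.485 0.027 0.022]
lid_hinge [201.0, 231.5] 0.68 [0.681 0.059 0.073]
lid_front [149.8, 219.7] 0.63 [ 0.865 -0.143  0.   ]
hasp_tip [148.0, 236.7] 0.62 [0.651 0.054 0.239]
jar [294.2, 168.5] 0.89 [0.662 0.31  0.06 ]
loose_bolt [322.3, 242.4] 0.82 [0.52  0.276 0.014]
side [0.31981292 1.00644025 0.68030498] [[-0.96688482  0.14657404 -0.20892531]
 [-0.25438632 -0.48766123  0.83514916]
 [ 0.02052642  0.8606408   0.50879867]] []
chest [239.4, 250.1] 0.83 [0.599 0.129 0.049]
drawer_left_pull [264.8, 280.0] 0.6 [0.511 0.176 0.025]
drawer_right_pull [231.6, 302.5] 0.85 [0.489 0.022 0.025]
lid_hinge [212.3, 226.2] 0.58 [0.684 0.062 0.073]
lid_front [160.7, 221.6] 0.72 [0.689 0.066 0.219]
hasp_tip [146.5, 241.7] 0.63 [ 0.671 -0.034  0.218]
jar [289.1, 185.6] 0.68 [0.686 0.318 0.026]
carton [240.3, 252.8] 0.67 [0.591 0.131 0.049]
loose_bolt [303.5, 263.8] 0.71 [0.518 0.288 0.001]
screwdriver [218.0, 340.4] 0.61 [ 0.405 -0.111  0.002]
```

View pics/scene0.png

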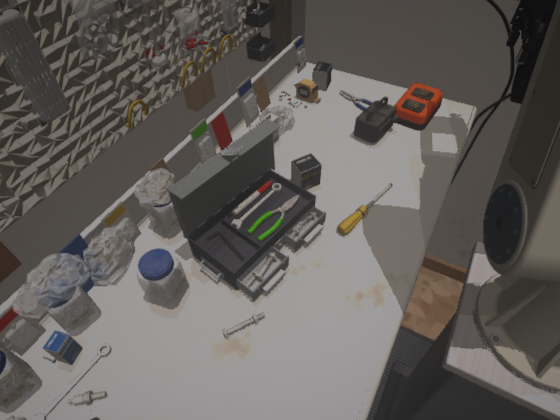

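View pics/side0.png

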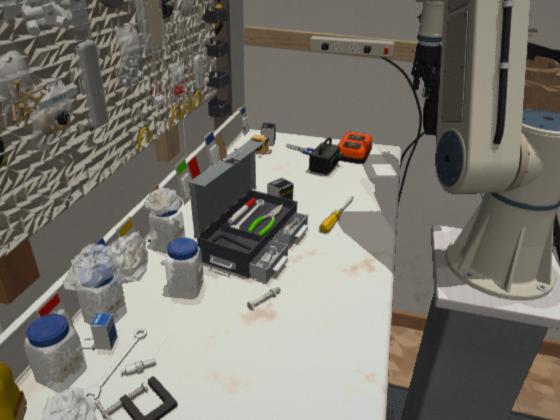

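The pictures show the chest around (255,240) with its lid roughly upright and two drawers out toward the robot; jar at (160,275), carton (305,172), bolt (243,325), screwdriver (365,210). Next I'll fit the chest frame from depth.

Run:
```python
from h import *
P=[]
for n in ("scene","side"):
    p=eyes.read_camera(n); d=p["depth"]; R,C=np.mgrid[0:420,0:560]
    X=np.stack([(C-p["cx"])/p["fx"]*d,-(R-p["cy"])/p["fy"]*d,-d],-1)@np.array(p["rotation"]).T+p["eye"]
    m={}
    for q in("chest","drawer_left","drawer_right","lid"):
        r=nets.cut_out(q,p); 
        if r: m[q]=r[0]["pixels"]&(d>0); print(n,q,round(r[0]["confidence"],2),r[0]["bbox"])
    big=cv2.resize(p["frame"][110:310,150:350] if n=="scene" else p["frame"][120:300,170:350],(600,600),interpolation=cv2.INTER_CUBIC)
    cv2.imwrite(f"pics/{n}1.png",big[:,:,::-1])
    A=X[d>0]; k=(abs(A[:,0]-.6)<.2)&(abs(A[:,1]-.08)<.2); A=A[k]
    L=A[(A[:,2]>.1)&(A[:,2]<.23)&(abs(A[:,1]-.06)<.11)&(A[:,0]>.6)&(A[:,0]<.75)]
    # lid plane robust
    for _ in range(4):
        c=L.mean(0); u=np.linalg.svd(L-c,full_matrices=False)[2][2]; u*=-np.sign(u[0]); L=L[abs((L-c)@u)<.006]
    print("lid plane n",u.round(3),"c",c.round(3),len(L),"zmax",L[:,2].max(),"yrange",np.percentile(L[:,1],[1,99]).round(3))
    for q in("drawer_left","drawer_right"):
        if q in m:
            Q=X[m[q]]; print(q,"n",len(Q)); 
            T=Q[(Q[:,2]>.034)&(Q[:,2]<.05)]; print(" top",cv2.minAreaRect(T[:,:2].astype(np.float32)) if len(T)>5 else 0)
            F=Q[(Q[:,2]>.008)&(Q[:,2]<.05)]; print(" xmin",np.percentile(F[:,0],[1,5,20]).round(3))
    T=A[(A[:,2]>.068)&(A[:,2]<.077)&(A[:,0]<.72)&(A[:,0]>.5)&(abs(A[:,1]-.07)<.19)]
    print("rim",len(T),cv2.minAreaRect(T[:,:2].astype(np.float32)))
```

```text
scene chest 0.88 [167.1, 119.3, 323.9, 298.1]
scene drawer_left 0.87 [236.3, 243.6, 292.2, 296.8]
scene drawer_right 0.77 [281.9, 203.8, 326.3, 249.3]
scene lid 0.58 [168.6, 116.6, 282.3, 236.9]
lid plane n [-0.972  0.199 -0.124] c [0.686 0.069 0.148] 1902 zmax 0.22961698344130266 yrange [-0.047  0.169]
drawer_left n 1516
 top ((0.5391405820846558, 0.16448834538459778), (0.11110621690750122, 0.05093355104327202), 79.19181060791016)
 xmin [0.503 0.507 0.516]
drawer_right n 1011
 top ((0.5148811936378479, 0.01557842269539833), (0.11338335275650024, 0.040561363101005554), 79.63710021972656)
 xmin [0.482 0.486 0.494]
rim 894 ((0.6153958439826965, 0.07187315821647644), (0.3890424370765686, 0.1456058919429779), 78.3559799194336)
side chest 0.65 [192.3, 140.7, 306.6, 278.3]
side drawer_left 0.69 [246.9, 236.3, 286.3, 281.6]
side lid 0.92 [184.5, 141.7, 262.0, 239.0]
lid plane n [-0.976  0.2   -0.083] c [0.69  0.07  0.144] 1163 zmax 0.2274353755497724 yrange [-0.046  0.168]
drawer_left n 1045
 top ((0.5406709909439087, 0.1595574915409088), (0.1234799474477768, 0.049989476799964905), 79.53227233886719)
 xmin [0.504 0.509 0.52 ]
rim 662 ((0.6120092272758484, 0.04522125422954559), (0.33355003595352173, 0.14632679522037506), 78.09944915771484)
```

View pics/scene1.png

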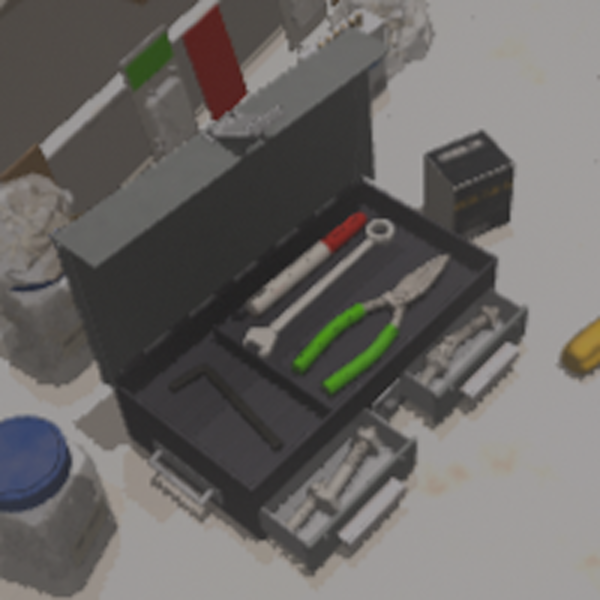

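Request:
send_rows(
  series=[
    [[0.62,-0.788,0.06],0.18],
    [[0.62,-0.788,0.06],0.18],
    [[0.62,-0.788,0.06],0.18],
    [[0.62,-0.788,0.06],0.18],
    [[0.62,-0.788,0.06],0.18],
    [[0.62,-0.788,0.06],0.18],
    [[0.62,-0.788,0.06],0.18],
    [[0.62,-0.788,0.06],0.18],
    [[0.62,-0.788,0.06],0.18],
    [[0.62,-0.788,0.06],0.18],
  ],
  fingers=1,
  force=40,
)

```text
t: 2.6
eef_pos: [0.3716, -0.1059, 0.2208]
ee_rot: [[0.98, -0.201, 0.001], [-0.201, -0.98, -0.0], [0.001, 0.0, -1.0]]
force: [0.9, 0.4, 0.8]
width: -0.003
finger_force: 0.0
```

Request:
send_rows(
  series=[
    [[0.038,-0.375,0.12],0],
    [[0.038,-0.375,0.12],0],
    [[0.038,-0.375,0.12],0],
    [[0.038,-0.375,0.12],0],
    [[0.038,-0.375,0.12],0],
    [[0.038,-0.375,0.12],0],
    [[0.038,-0.375,0.12],0],
    [[0.038,-0.375,0.12],0],
    [[0.038,-0.375,0.12],0],
    [[0.038,-0.375,0.12],0],
  ],
)

```text
t: 3.6
eef_pos: [0.4608, 0.1789, 0.1248]
ee_rot: [[0.98, -0.201, -0.0], [-0.201, -0.98, -0.0], [-0.0, 0.0, -1.0]]
force: [-0.8, -0.6, 0.4]
width: 0.002
finger_force: 0.0
```

```bash
cat >> h.py <<'E'
ex=np.array([.98,-.202,0]); ey=np.array([.202,.98,0]); O=np.array([.613,.074,0])
def ch(X): X=np.array(X)-O; return np.array([X@ex,X@ey,X[2]])*1000
def cloud(p):
    d=p["depth"]; R,C=np.mgrid[0:420,0:560]
    X=np.stack([(C-p["cx"])/p["fx"]*d,-(R-p["cy"])/p["fy"]*d,-d],-1)@np.array(p["rotation"]).T+p["eye"]
    X=X[d>0]-O; return np.stack([X@ex,X@ey,X[:,2]],-1)*1000
E
python3 - <<'E'
from h import *
s=manip.read_state(); print(s["eef_pos"],ch(s["eef_pos"]),s["force"])
p=eyes.read_camera("scene"); A=cloud(p)
cv2.imwrite("pics/s2.png",cv2.resize(p["frame"][110:350,130:410],(700,600))[:,:,::-1])
e=ch(s["eef_pos"]); k=(abs(A-e)[:,:2]<25).all(1)&(A[:,2]>30); print("finger pts zmin",np.sort(A[k][:,2])[:15].round(0), "x", np.percentile(A[k&(A[:,2]<e[2]+30)][:,0],[2,98]),"y",np.percentile(A[k&(A[:,2]<e[2]+30)][:,1],[2,98]))
# things behind the lid above z=150
for y0 in range(-150,150,50):
    B=A[(A[:,1]>y0)&(A[:,1]<y0+50)&(A[:,2]>150)&(A[:,2]<330)&(A[:,0]>75)]; print(y0,np.sort(B[:,0])[:40:8].round(0), len(B))
# lid, chest bounds
L=A[(A[:,2]>190)&(A[:,2]<230)&(A[:,0]<90)&(A[:,0]>0)&(abs(A[:,1])<200)]; print("lid top",np.percentile(L,[1,50,99],axis=0).round(0))
for a in (1,-1):
    D=A[(A[:,2]>30)&(A[:,2]<48)&(A[:,0]<-75)&(A[:,0]>-140)&(A[:,1]*a>10)&(A[:,1]*a<140)]; print("drawer",a,np.percentile(D,[2,50,98],axis=0).round(0))
    D=A[(A[:,2]>13)&(A[:,2]<29)&(A[:,0]<-75)&(A[:,0]>-150)&(A[:,1]*a>10)&(A[:,1]*a<140)]; print("pull",a,np.percentile(D,[2,50,98],axis=0).round(0))
E
```

```text
[0.46079379 0.17887874 0.12482306] [-170.34759387   72.03550516  124.82306353] [-0.82092677 -0.63823323  0.38563571]
finger pts zmin [108. 108. 110. 111. 112. 112. 113. 114. 114. 115. 115. 115. 115. 115.
 116.] x [-184.00484429 -171.69945487] y [58.79999237 86.05722781]
-150 [273. 277. 283. 286. 288.] 720
-100 [75. 75. 76. 76. 76.] 833
-50 [75. 75. 75. 75. 75.] 1043
0 [75. 75. 75. 75. 75.] 1068
50 [75. 75. 75. 75. 75.] 1269
100 [75. 75. 75. 75. 75.] 1359
lid top [[ 38. -79. 197.]
 [ 60.  57. 220.]
 [ 79. 137. 226.]]
drawer 1 [[-115.   28.   30.]
 [-112.   99.   38.]
 [ -76.  128.   45.]]
pull 1 [[-126.   40.   13.]
 [ -99.   90.   25.]
 [ -77.  127.   29.]]
drawer -1 [[-104. -133.   31.]
 [-102. -122.   40.]
 [ -91. -106.   46.]]
pull -1 [[-149. -139.   15.]
 [-114. -129.   23.]
 [ -89.  -95.   28.]]
```

View pics/s2.png

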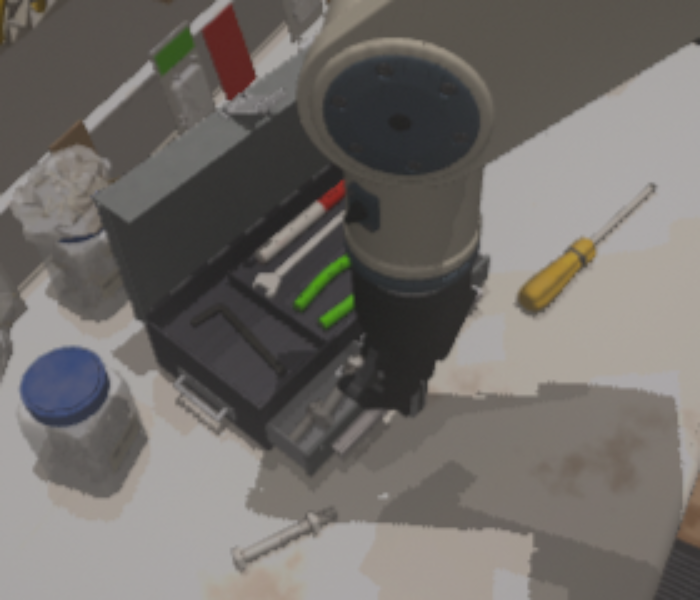

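Request:
send_rows(
  series=[
    [[0,0,0.06],0],
    [[0,0,0.1185],0],
    [[0,0,0.1185],0],
    [[0.02,0,0.1185],0],
    [[0.04,0,0.1185],0],
    [[0.052,0,0.1185],0],
    [[0.064,0,0.1185],0],
    [[0.076,0,0.1185],0],
    [[0.084,0,0.1185],0],
    [[0.09,0,0.1185],0],
  ],
)

```text
t: 4.65
eef_pos: [0.5323, 0.1656, 0.0299]
ee_rot: [[0.98, -0.2, 0.0], [-0.2, -0.98, 0.0], [0.0, -0.0, -1.0]]
force: [-2.2, 0.9, 0.2]
width: 0.002
finger_force: 0.9
```

Run:
```python
from h import *
s=manip.read_state(); print(ch(s["eef_pos"]),s["force"])
```

```text
[-97.54941403  73.49405869  29.87814155] [-2.19101223  0.89616726  0.2235799 ]
```

Request:
send_rows(
  series=[
    [[0.0025,0,0],0],
    [[0.005,0,0],0],
    [[0.005,0,0],0],
  ],
)

```text
t: 4.95
eef_pos: [0.5357, 0.1649, 0.0295]
ee_rot: [[0.98, -0.2, 0.0], [-0.2, -0.98, -0.0], [0.0, 0.0, -1.0]]
force: [0.2, 0.5, 0.1]
width: 0.003
finger_force: 0.0
```

Request:
send_rows(
  series=[
    [[0.0015,0,0],0],
    [[0.003,0,0],0],
    [[0.003,0,0],0],
  ],
)

```text
t: 5.25
eef_pos: [0.5379, 0.1644, 0.0295]
ee_rot: [[0.98, -0.2, -0.0], [-0.2, -0.98, -0.0], [-0.0, 0.0, -1.0]]
force: [-1.9, 0.9, -1.3]
width: -0.0
finger_force: 0.5
```

Request:
send_rows(
  series=[
    [[0.0015,0,0],0],
    [[0.003,0,0],0],
    [[0.003,0,0],0],
  ],
)

```text
t: 5.55
eef_pos: [0.5386, 0.1642, 0.0294]
ee_rot: [[0.98, -0.201, -0.003], [-0.201, -0.98, 0.0], [-0.003, 0.001, -1.0]]
force: [-8.1, 4.5, 4.7]
width: -0.002
finger_force: 4.3
```

Request:
send_rows(
  series=[
    [[-0.04,0,0],0],
    [[-0.075,0,0],0],
    [[-0.075,0.06,0],0],
    [[-0.075,0.12,0],0],
    [[-0.075,0.186,0],0],
    [[-0.075,0.186,0],0],
    [[-0.055,0.186,0],0],
    [[-0.04,0.186,0],0],
    [[-0.028,0.186,0],0],
    [[-0.018,0.186,0],0],
  ],
)

```text
t: 6.55
eef_pos: [0.4971, 0.0214, 0.0296]
ee_rot: [[0.98, -0.2, -0.0], [-0.2, -0.98, -0.0], [-0.0, 0.0, -1.0]]
force: [-2.4, -0.2, 1.2]
width: -0.0
finger_force: 0.9
```

Request:
send_rows(
  series=[
    [[0.005,0,0],0],
    [[0.01,0,0],0],
    [[0.0135,0,0],0],
    [[0.0155,0,0],0],
    [[0.0165,0,0],0],
    [[0.0165,0,0],0],
  ],
)

```text
t: 7.15
eef_pos: [0.5087, 0.0186, 0.0295]
ee_rot: [[0.98, -0.2, -0.001], [-0.2, -0.98, 0.0], [-0.001, 0.0, -1.0]]
force: [-2.8, 3.0, 0.1]
width: -0.0
finger_force: 1.8
```

Request:
send_rows(
  series=[
    [[0.001,0,0],0],
    [[0.002,0,0],0],
    [[0.002,0,0],0],
  ],
)

```text
t: 7.45
eef_pos: [0.5088, 0.0184, 0.0294]
ee_rot: [[0.98, -0.201, -0.004], [-0.201, -0.98, 0.0], [-0.004, 0.0, -1.0]]
force: [-8.0, 6.0, 5.1]
width: -0.004
finger_force: 4.4
```

Request:
send_rows(
  series=[
    [[-0.04,0,0],0],
    [[-0.06,0,-0.03],0],
    [[-0.06,0,-0.09],0],
    [[-0.06,0,-0.15],0],
    [[-0.06,0,-0.21],0],
    [[-0.06,0.03,-0.27],0],
    [[-0.06,0.05,-0.33],0],
    [[-0.06,0.05,-0.33],0],
  ],
)

```text
t: 8.25
eef_pos: [0.4588, -0.0131, 0.2998]
ee_rot: [[0.979, -0.201, 0.011], [-0.201, -0.98, -0.001], [0.011, -0.001, -1.0]]
force: [0.3, 0.1, -0.7]
width: 0.005
finger_force: 0.0
```

Run:
```python
from h import *
s=manip.read_state(); print(ch(s["eef_pos"]),s["force"])
for n in("side","scene"):
    p=eyes.read_camera(n); A=cloud(p)
    cv2.imwrite(f"pics/{n}3.png",cv2.resize(p["frame"][110:310,150:350],(600,600),interpolation=cv2.INTER_CUBIC)[:,:,::-1])
    r=nets.cut_out("lid",p); print(n,r[0]["confidence"])
    m=r[0]["pixels"][p["depth"]>0]; B=A[m]
    for z in range(70,250,15):
        b=B[(B[:,2]>=z)&(B[:,2]<z+15)]
        if len(b)>5: print(z,len(b),"x",np.percentile(b[:,0],[5,25,50,75,95]).round(0),"y",np.percentile(b[:,1],[2,98]).round(0))
    for q in("drawer_left_pull","drawer_right_pull","hasp_tip","lid_front","lid_hinge"):
        for t in nets.spot_point(q,p)[:1]: print(q,round(t["confidence"],2),ch(w(p,*t["pixel"])).round(0))
```

```text
[-133.55659583 -116.48356788  299.82332517] [ 0.25081882  0.14096694 -0.68128336]
side 0.9
70 156 x [70. 75. 76. 77. 78.] y [-139.  137.]
85 321 x [69. 75. 76. 77. 78.] y [-139.  137.]
100 333 x [69. 75. 76. 77. 78.] y [-140.  138.]
115 352 x [68. 76. 77. 77. 78.] y [-141.  138.]
130 350 x [68. 76. 77. 78. 79.] y [-141.  137.]
145 356 x [68. 76. 77. 78. 79.] y [-141.  137.]
160 356 x [68. 77. 78. 78. 80.] y [-140.  137.]
175 290 x [68. 77. 78. 79. 80.] y [-142.  138.]
190 61 x [66. 69. 76. 78. 80.] y [-139.  139.]
205 156 x [41. 61. 70. 77. 81.] y [-130.  138.]
220 679 x [41. 47. 57. 68. 77.] y [-133.  136.]
235 26 x [26. 27. 35. 43. 49.] y [-15.  15.]
drawer_left_pull 0.71 [-79.  73.  24.]
drawer_right_pull 0.65 [-73. -91.  25.]
hasp_tip 0.49 [ 69. -80. 219.]
lid_front 0.94 [ 64.  20. 221.]
lid_hinge 0.76 [73.  3. 78.]
scene 0.65
70 301 x [71. 73. 74. 74. 75.] y [-140.  127.]
85 485 x [69. 73. 74. 74. 75.] y [-139.  136.]
100 490 x [69. 73. 74. 75. 76.] y [-140.  137.]
115 521 x [70. 74. 74. 75. 76.] y [-140.  136.]
130 541 x [71. 74. 75. 75. 76.] y [-140.  136.]
145 565 x [69. 74. 75. 76. 77.] y [-139.  136.]
160 587 x [71. 75. 75. 76. 77.] y [-139.  136.]
175 80 x [62. 65. 74. 75. 76.] y [-141.  137.]
190 34 x [63. 65. 71. 76. 78.] y [125. 137.]
205 736 x [39. 49. 62. 71. 77.] y [-131.  136.]
220 1103 x [39. 45. 54. 64. 74.] y [-131.  133.]
235 55 x [22. 24. 28. 42. 46.] y [-16.  11.]
drawer_left_pull 0.93 [-79.  69.  -0.]
drawer_right_pull 0.65 [-77. -84.   0.]
hasp_tip 0.51 [ 60. -27. 219.]
lid_front 0.94 [ 283. -157.    6.]
lid_hinge 0.66 [68. -1. 71.]
```

View pics/side3.png

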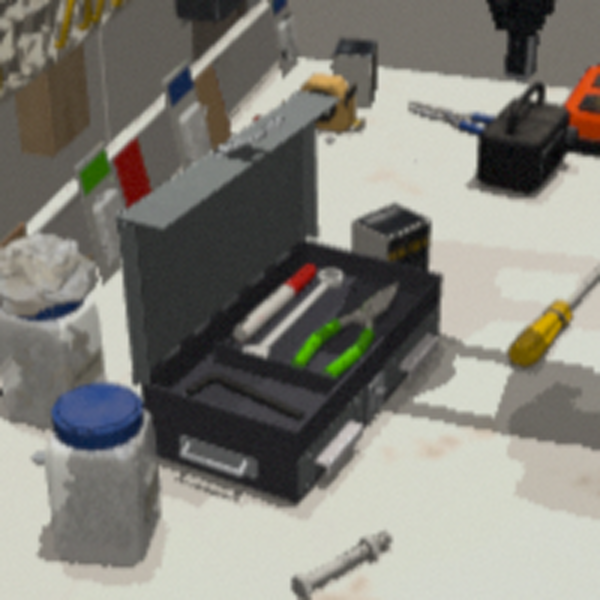

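Request:
send_rows(
  series=[
    [[0.05,-0.03,0],0],
    [[0.1,-0.06,0],0],
    [[0.15,-0.09,0],0],
    [[0.2,-0.12,0],0],
    [[0.25,-0.14,0],0],
    [[0.3,-0.145,0],0],
    [[0.3,-0.145,0],0],
    [[0.3,-0.145,0],0],
  ],
)

```text
t: 9.75
eef_pos: [0.7144, 0.054, 0.2924]
ee_rot: [[0.98, -0.201, -0.002], [-0.201, -0.98, -0.0], [-0.002, 0.0, -1.0]]
force: [0.2, -0.0, 0.4]
width: 0.0
finger_force: 0.0
```

Run:
```python
from h import *
s=manip.read_state(); print(ch(s["eef_pos"]),s["force"],s["ee_rot"][:,2])
p=eyes.read_camera("side"); A=cloud(p)
for z in(100,130,160,200):
    k=(A[:,0]>90)&(A[:,0]<170)&(abs(A[:,1])<80)&(A[:,2]>z)&(A[:,2]<270); print(z,k.sum(),A[k].mean(0) if k.any() else "")
```

```text
[103.37633741   0.90701733 292.35338936] [ 0.15344171 -0.03844337  0.38325805] [-1.73550780e-03 -1.06837269e-04 -9.99998488e-01]
100 6 [162.56818272  69.85848882 129.0898351 ]
130 4 [164.292801    69.43062189 132.41451995]
160 0 
200 0
```

Request:
send_rows(
  series=[
    [[0.006,0,0.03],0],
    [[0.006,0,0.07],0],
    [[0.006,0,0.095],0],
    [[0.006,0,0.095],0],
    [[-0.01,0,0.095],0],
    [[-0.017,0,0.095],0],
    [[-0.024,0,0.095],0],
    [[-0.03,0,0.096],0],
  ],
)

```text
t: 10.6
eef_pos: [0.6918, 0.0587, 0.2189]
ee_rot: [[0.98, -0.2, 0.004], [-0.2, -0.98, -0.0], [0.004, -0.001, -1.0]]
force: [4.3, -1.0, 5.0]
width: -0.0
finger_force: 2.4
```

Request:
send_rows(
  series=[
    [[-0.017,0,0.001],0],
    [[-0.031,0,0.004],0],
    [[-0.047,0,0.008],0],
    [[-0.061,0,0.0145],0],
    [[-0.075,0,0.022],0],
    [[-0.088,0,0.031],0],
    [[-0.1,0,0.041],0],
    [[-0.111,0,0.052],0],
    [[-0.121,0,0.064],0],
  ],
)

```text
t: 11.5
eef_pos: [0.5948, 0.0785, 0.1646]
ee_rot: [[0.98, -0.2, -0.001], [-0.2, -0.98, 0.0], [-0.001, 0.0, -1.0]]
force: [1.8, 1.4, 1.8]
width: -0.0
finger_force: 1.2
```

Run:
```python
from h import *
s=manip.read_state(); print(ch(s["eef_pos"]),s["force"])
p=eyes.read_camera("side")
cv2.imwrite(f"pics/side4.png",cv2.resize(p["frame"][110:310,150:350],(600,600),interpolation=cv2.INTER_CUBIC)[:,:,::-1])
```

```text
[-18.72877564   0.72748496 164.60794154] [1.77483111 1.42191158 1.76418535]
```

View pics/side4.png

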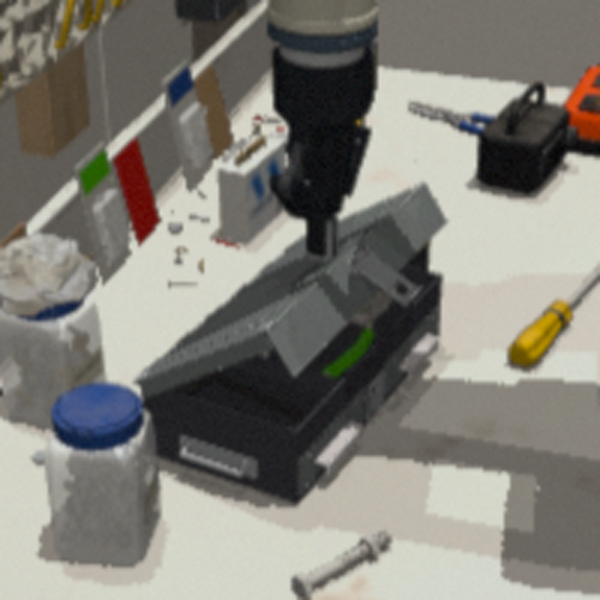

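Request:
send_rows(
  series=[
    [[-0.008,0,0.013],0],
    [[-0.015,0,0.027],0],
    [[-0.021,0,0.042],0],
    [[-0.025,0,0.057],0],
    [[-0.027,0,0.068],0],
    [[-0.028,0,0.078],0],
    [[-0.028,0,0.084],0],
    [[-0.028,0,0.088],0],
    [[-0.028,0,0.089],0],
  ],
)

```text
t: 12.45
eef_pos: [0.5738, 0.0827, 0.0945]
ee_rot: [[0.98, -0.2, -0.001], [-0.2, -0.98, -0.0], [-0.001, 0.0, -1.0]]
force: [-4.6, -0.1, 9.9]
width: -0.002
finger_force: 4.9
```

Request:
send_rows(
  series=[
    [[0,0,0.001],0],
    [[0,0,0.002],0],
    [[0,0,0.002],0],
    [[0,0,0.002],0],
  ],
)

```text
t: 12.85
eef_pos: [0.5737, 0.0827, 0.0943]
ee_rot: [[0.98, -0.2, -0.0], [-0.2, -0.98, -0.0], [-0.0, 0.0, -1.0]]
force: [-7.4, -0.2, 17.7]
width: -0.009
finger_force: 9.1
```

Request:
send_rows(
  series=[
    [[0,0,-0.03],0],
    [[-0.02,0,-0.05],0],
    [[-0.08,0,-0.05],0],
    [[-0.122,0,-0.05],0],
    [[-0.122,0,-0.05],0],
    [[-0.122,0,0.01],0],
    [[-0.122,0,0.0575],0],
    [[-0.122,0,0.0575],0],
  ],
)

```text
t: 13.65
eef_pos: [0.4762, 0.1017, 0.0434]
ee_rot: [[0.98, -0.2, -0.006], [-0.2, -0.98, -0.001], [-0.006, 0.003, -1.0]]
force: [-0.9, -0.1, -0.2]
width: 0.0
finger_force: 0.0
```

Run:
```python
from h import *
s=manip.read_state(); print(ch(s["eef_pos"]),s["force"])
p=eyes.read_camera("side")
cv2.imwrite(f"pics/side5.png",cv2.resize(p["frame"][110:310,150:350],(600,600),interpolation=cv2.INTER_CUBIC)[:,:,::-1])
```

```text
[-139.65488731   -0.52529071   43.41664656] [-0.93176554 -0.12820936 -0.16967996]
```

View pics/side5.png

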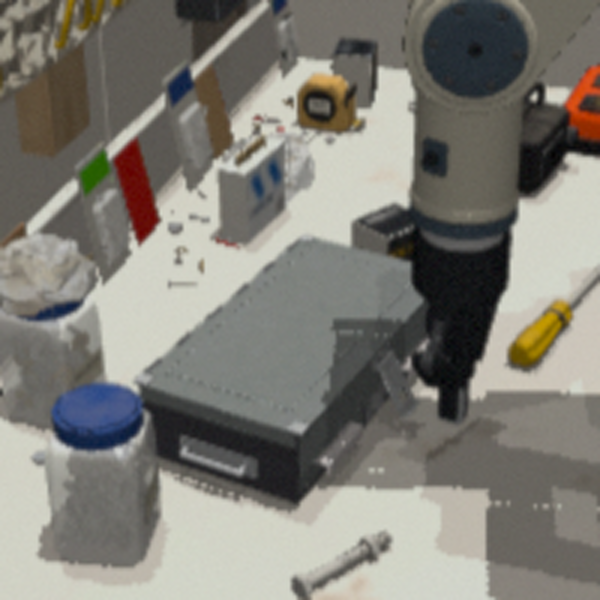

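Request:
send_rows(
  series=[
    [[0,0,-0.008],0],
    [[0.015,0,-0.008],0],
    [[0.025,0,-0.008],0],
    [[0.033,0,-0.008],0],
    [[0.041,0,-0.008],0],
    [[0.049,0,-0.008],0],
    [[0.054,0,-0.008],0],
    [[0.058,0,-0.008],0],
  ],
)

```text
t: 14.5
eef_pos: [0.5235, 0.0929, 0.0529]
ee_rot: [[0.98, -0.2, -0.001], [-0.2, -0.98, -0.0], [-0.001, 0.0, -1.0]]
force: [-1.8, 0.2, -0.8]
width: 0.005
finger_force: 0.6
```

Request:
send_rows(
  series=[
    [[0.001,0,0],0],
    [[0.002,0,0],0],
    [[0.003,0,0],0],
    [[0.003,0,0],0],
  ],
)

```text
t: 14.9
eef_pos: [0.5259, 0.0925, 0.0532]
ee_rot: [[0.98, -0.2, -0.0], [-0.2, -0.98, -0.0], [-0.0, 0.0, -1.0]]
force: [-1.8, 0.8, -0.9]
width: -0.002
finger_force: 0.6
```

Request:
send_rows(
  series=[
    [[0.001,0,0],0],
    [[0.002,0,0],0],
    [[0.003,0,0],0],
    [[0.003,0,0],0],
  ],
)

```text
t: 15.3
eef_pos: [0.5262, 0.0924, 0.0531]
ee_rot: [[0.98, -0.201, -0.004], [-0.201, -0.98, 0.0], [-0.004, 0.001, -1.0]]
force: [-9.9, 4.4, 7.0]
width: 0.0
finger_force: 5.2
```

Request:
send_rows(
  series=[
    [[0,0,0],0],
    [[-0.02,0,0],0],
    [[-0.07,0,0],0],
    [[-0.12,0,-0.05],0],
    [[-0.12,0,-0.11],0],
    [[-0.12,0.05,-0.17],0],
    [[-0.12,0.1,-0.23],0],
    [[-0.12,0.15,-0.23],0],
    [[-0.12,0.2,-0.23],0],
    [[-0.12,0.2,-0.23],0],
  ],
)

```text
t: 16.3
eef_pos: [0.4022, -0.0501, 0.2388]
ee_rot: [[0.979, -0.205, 0.004], [-0.205, -0.979, -0.002], [0.004, 0.001, -1.0]]
force: [0.1, 0.9, -0.4]
width: 0.004
finger_force: 0.0
```

Run:
```python
from h import *
s=manip.read_state(); print(ch(s["eef_pos"]),s["force"])
p=eyes.read_camera("scene"); A=cloud(p)
cv2.imwrite(f"pics/s6.png",cv2.resize(p["frame"][150:300,170:320],(750,600)[:1]*1+(600,) if 0 else (600,600),interpolation=cv2.INTER_CUBIC)[:,:,::-1])
k=(A[:,0]>-60)&(A[:,0]<60)&(abs(A[:,1])<120)&(A[:,2]>50)&(A[:,2]<100); B=A[k]
print("lid z=a+bx", np.polyfit(B[:,0],B[:,2],1))
k=(abs(A[:,1])<12)&(A[:,0]<-72)&(A[:,0]>-125)&(A[:,2]>8)
for z in range(8,70,8):
    b=A[k&(A[:,2]>=z)&(A[:,2]<z+8)]
    if len(b): print(z,len(b),np.percentile(b[:,0],[5,50,95]).round(0))
for q in("drawer_left_pull","drawer_right_pull","hasp_tip"):
    for t in nets.spot_point(q,p)[:1]: print(q,round(t["confidence"],2),ch(w(p,*t["pixel"])).round(0))
```

```text
[-181.51591351 -164.22768759  238.8174992 ] [ 0.09161584  0.87411998 -0.43944317]
lid z=a+bx [2.86904653e-03 7.67101165e+01]
8 18 [-83. -80. -78.]
16 22 [-82. -78. -76.]
24 12 [-78. -77. -76.]
32 15 [-79. -78. -74.]
40 18 [-79. -78. -73.]
48 19 [-79. -78. -73.]
56 23 [-79. -78. -74.]
64 25 [-79. -75. -74.]
drawer_left_pull 0.79 [-79.  68.  -1.]
drawer_right_pull 0.61 [-81. -76.  23.]
hasp_tip 0.49 [-80. -11.  15.]
```

View pics/s6.png

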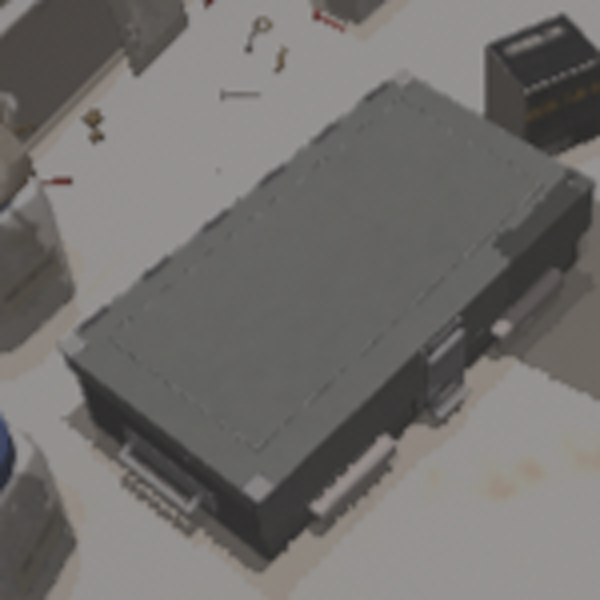

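The lid is level, the hasp (445,375) is vertical over its catch and both pulls are home, so I'm handing in.

```bash
python3 -c "
from h import *
print(workorder.finish_job())"
```

```text
the job is handed in; nothing more can be done
None
```

The job is handed in: both drawers are home, the lid is shut and the hasp is flat over its catch (checked by force stops and a last picture), but the hand-in returned no verdict.

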